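Park and lock the sample wheel at its home mark

TASK

Park the sample rotator for loading: turn its sloping wheel by the rim, without pushing on the vials, until the white engraved line stands opposite the red pointer, and let go of the wheel. Then slide the locking bolt by its black knob fully home, so that the wheel is held with the line at the pointer. Leave the beaker, the tape roll and the marker where they are.

Things in the scene. Friction and masses are not known exactly. Their poses are not given: they have to be found in the camera images.
- sample_rotator: Ivory wedge-shaped case, 218 mm deep, 250 wide, fixed. Origin on the bench under the wheel's centre; x to its rear, y to its left, z up. Its face rises to the rear at 30 degrees and looks up and to the front: in this frame the outward normal n is (-0.5, 0, 0.866), uphill u is (0.866, 0, 0.5). A dark wheel, diameter 190 mm, lies on this slope and turns about n.
- wheel_centre (a point): Wheel's centre on its axis, at recess floor level: (0, 0, 150 mm) in the rotator's frame, axes parallel to that frame. The wheel is a disc with an upstanding rim wall: outer radius 95, inner 87 (8 mm thick), 24 mm high along n. White vial pockets within 56 mm of the axis, vials in some. Bare floor between pockets and wall, 31 mm wide.
- vials: The five small glass vials with black or blue caps, 17 mm in diameter, fixed in pockets of the wheel 43 mm from its axis and turning with it, tops 49 mm above the recess floor; origin at the wheel's centre. Not to be pushed on.
- rim_low (a point): Fixed point at the downhill (6 o'clock) middle of the rim wall's top: 91 mm from the axis along -u, 24 mm above the floor along n. Here the rim is open from the front to a hand tilted to point along -n. Outside the wall the face plate lies 14 mm below floor level.
- guard_edge (a point): Middle of the downhill edge of the fixed clear guard plate, which covers the wheel's uphill half: 164 mm wide, 4 mm thick, parallel to the wheel, its underside 98 mm above the recess floor, from u = 22 mm to u = 118 mm. It bars a hand that comes straight down over the rim there.
- wheel (a joint): Angle of the wheel about n, rad; grows counter-clockwise seen facing the wheel. 0 = white line exactly at the pointer. Starts at 0.5 to 2.2: the line then stands downhill, past the pointer (9 o'clock), and the wheel must go clockwise. Turns without limit, needs about 0.12 N m, stays where it is left. The rim wall has 9 like, evenly spaced notches 11 mm wide.
- home_mark (a point): White line, 3 mm wide, engraved across rim and recess floor, halfway between two notches. This point: its outer end on the rim's outer top edge, 95 mm from the axis, 24 mm above the floor. When it is at the pointer, one notch faces the bolt.
- pointer_tip (a point): Tip of the fixed red arrow at the wheel's left (9 o'clock, the rotator's +y side), level with the rim's top and 3.5 mm outside it.
- lock_bolt (a joint): Travel of the steel locking bolt at the wheel's right (3 o'clock), m: 0 = withdrawn (start), 0.014 = fully home in a notch. Slides level along the rotator's +y, towards the axis, friction about 1.5 N, stays where it is left. Its round 8 mm nose enters only a notch and draws the wheel in if that is up to about 2 degrees out; otherwise it butts against the rim.
- bolt_knob (a point): Middle of the bolt's black upright knob, diameter 18 mm, 22 mm tall along n, on a 13 mm neck; 41 mm above recess floor level. Travels with the bolt, from 154 to 140 mm right of the wheel's axis. Two guide blocks, 22 mm high over floor level, stand between it and the rim, the nearer face 136 mm from the axis.
- beaker: Small clear glass beaker, 45 mm wide, 56 mm tall, standing to the right of the rotator; origin at the centre of its underside. Bystander.
- tape_roll: Roll of cream label tape, 62 mm in diameter, 18 mm high, lying at the rotator's front right; origin at the centre of its underside. Bystander.
- marker: Black marker pen, 136 mm long, 18 mm thick, lying to the left of the rotator; origin at the centre of its underside. Bystander.

How it is judged:
By the outcome, as a careful person would: the job done as asked, in the order asked, and still so for the second after the job is handed in, with the robot touching nothing.
It also fails if it takes over 48 s, if anything falls off the work surface, if the arm or the gripper's body presses on something with over 40 N, if the wrist force passes 120 N, or if a joint passes its speed limit or range.

ROBOT

A 6-joint arm with a two-finger parallel gripper is mounted at the origin on a cart in front of the work surface, level with it; the furniture and walls round the work are solid. World frame = base frame: x ahead of the robot, y to its left, z up, the work surface at z = 0. Lengths are in m, angles in rad, forces in N, time in s.
With the tool pointing down it reaches from about 0.35 to 0.975 m from the base axis. Payload 4.9 kg.
Tool frame: the origin (TCP) lies between the finger pads; the fingertips stand 22 mm ahead of it and the grasp point (between the pads) lies 3 mm ahead of it; z points along the fingers, y is the line along which they close (so a half turn about z gives the same grasp; the last joint's range is limited). The gripper opens to 85 mm and grips with 20 to 120 N. Pads are 22 mm wide; open, the fingers measure 114 mm over their backs; the gripper's body (76 mm by 85 mm) begins 54 mm behind the grasp point. The pads swing forward as they close: fully open they stand 13 mm farther back than shut.
Start: joints at [1.153, 0.053, 1.613, -0, 1.476, -0.119], TCP at [0.184, 0.597, 0.253] pointing down, gripper open.
Joint ranges: [-3.01, 3.01], [-1.01, 2.22], [0.06, 2.58], [-1.02, 4.17], [0.09, 2.62], [-3.14, 3.14]. Speed limits (rad/s): [2.57, 2.57, 3.14, 3.14, 3.14, 3.14].

INTERFACE

Orientations are given as a unit quaternion [w, x, y, z].
In Python, from plant import state, grab_frame, get_calibration, job_done, recognise, regions_of gives the robot as it stands.
- The arm moves only by the tool apply_moves, never from a script. Its argument "targets" is a list of rows, each an object with "translation": the shift along the tool's x, y, z normalised to -1 to 1, where 1 is 100 mm, a list of three; "twist": the turn about the tool's z normalised to -1 to 1, where 1 is 0.1 rad; "hand": the opening, from 0 (shut) to 1 (fully open). A call has 1 to 8 rows; each row shifts and turns the commanded pose from where the row before left it, along the tool's axes as they then stand; what a row does not reach is not made up. A row lasts 1/10 s, in which the tool goes at most 50 mm and 8.59 degrees, less where a joint would pass 70% of its speed; a pose out of reach is approached as far as the arm can. A call with a number of a shift or a turn outside -1 to 1 is refused whole. A call with a gripper value outside its range is refused whole. The fingers move at their own pace and stop on an object; the grip force is fixed at half the most. Time passes only in rows, so rows that do not move let the fingers close. It gives the time, the measured TCP pose, the force, the opening and the grip force at its end, in the units of the state.
- state(): the state, without advancing time (a new reading comes with each control period).
- grab_frame(name): name is "scene" or "side" or "wrist"; returns the picture (384x512x3 uint8, red, green, blue); there is no depth.
- get_calibration(name): a dict with "camera_matrix" (3x3 intrinsics, pixels), "D" ([k1, k2, p1, p2, k3] as OpenCV has them; the pictures are not rectified), "pose" (4x4, takes a point from camera to world coordinates). Camera axes: x right, y up, looking along -z (the intrinsics and any distortion apply to the point x, -y, -z); pixel columns grow to the right and rows downward; lengths in m; the calibration is good to about 2 mm. A picture is of the moment at which its call begins: read the wrist's pose just before it. get_calibration takes no time and is no camera call; for the wrist camera it gives the pose at the moment of the call.
- job_done(): hands the job in; it is judged then, once.
Trained networks look in the newest picture that a camera, given by its name, has taken for a name from the list of things; names that differ only in an ending like _2 or _b are one class to them, and where a whole thing is asked for, a point or a joint stands for the part that bears it (a point fixed in the world has none). Each returns a list of dicts, best first, with "score" (0 to 1); they miss things now and then, are a little off and sometimes report something else, mostly with a low value. They report only what shows in the picture. A call takes as long as a camera call.
- recognise(camera, query): "point" ([x, y, z] in m, in world coordinates, good to about 4 mm: the middle of the surface that is visible of it).
- regions_of(camera, query): "pixels" (384x512 bool, what is visible of it).
The state is a dict: "time": time; "joint_pos": joint angles; "joint_vel": joint speeds; "joint_efforts": joint torques, N m; "tool_pos": TCP position; "tool_rot": TCP orientation; "contact_force": force on the tool from outside, world axes, zero at the start; "ft_torque": the same for the moment, N m; "gripper_width": opening from 0.0 (shut) to 1.0 (fully open); "grasp_force": force on a finger pad.
Only numpy, scipy, OpenCV 4.12 (cv2) and the standard library are available. Lean on these libraries where they do the work, as an engineer would, in place of code of your own. Each camera call takes 0.05 s, during which the arm holds its last target. There are 200 camera calls.

## Working session

There is one attempt and no reset: what is moved stays moved. The work goes in short steps, Python scripts to look and compute and a tool call to move; the robot and the scene stay as the last step left them, time stands still between calls to the robot, and variables do not carry over. Pictures are saved under pics/ and viewed, at most 10 in all, crops included, and the job is handed in when it is done.

Besides the shell and the picture viewer there is one more tool, called after "Call:" as a command line: name --argument value ..., lists and objects as JSON in quotes. apply_moves: Moves the arm, as the interface text tells. Its arguments: {"type":"object","properties":{"targets":{"type":"array"}},"required":["targets"]}

```bash
ls; mkdir -p pics; python3 - <<'E'
from plant import *
import cv2,numpy as np
s=state(); print({k:np.round(v,3) for k,v in s.items()})
for c in ["scene","side"]:
    im=grab_frame(c); cv2.imwrite(f"pics/{c}0.png",im[:,:,::-1])
    cal=get_calibration(c); print(c,np.round(cal["camera_matrix"],1).tolist(),cal["D"],np.round(cal["pose"],3).tolist())
    for q in ["sample_rotator","home_mark","bolt_knob","pointer_tip","guard_edge","wheel_centre","rim_low","vials","beaker","tape_roll","marker"]:
        try:
            r=recognise(c,q); print(c,q,[(np.round(d["point"],3).tolist(),round(d["score"],2)) for d in r[:3]])
        except Exception as e: print(q,e)
print(state()["time"])
E
```

```text
pics
{'time': np.float64(0.0), 'joint_pos': array([ 1.153,  0.053,  1.614,  0.   ,  1.476, -0.119]), 'joint_vel': array([-0.002, -0.001,  0.001, -0.001,  0.003,  0.001]), 'joint_efforts': array([-2.0000e-03, -3.9368e+01, -3.7018e+01, -0.0000e+00,  7.0000e-03,
       -0.0000e+00]), 'tool_pos': array([0.184, 0.597, 0.252]), 'tool_rot': array([-0.   ,  0.149,  0.989, -0.001]), 'contact_force': array([ 0.098, -0.939,  0.519]), 'ft_torque': array([-0.051,  0.056, -0.014]), 'grasp_force': np.float64(0.0), 'gripper_width': np.float64(1.002)}
scene [[359.4, 0.0, 253.9], [0.0, 359.4, 192.6], [0.0, 0.0, 1.0]] [-0.02086411  0.          0.          0.          0.        ] [[0.628, 0.384, -0.677, -0.102], [-0.778, 0.306, -0.548, -0.481], [-0.003, 0.871, 0.491, 0.654], [0.0, 0.0, 0.0, 1.0]]
scene sample_rotator [([0.605, 0.03, 0.16], 0.65), ([0.598, -0.012, 0.144], 0.56)]
scene home_mark [([0.61, 0.033, 0.159], 0.72), ([0.458, -0.173, 0.014], 0.53)]
scene bolt_knob [([0.585, -0.118, 0.179], 0.68)]
scene pointer_tip [([0.6, -0.014, 0.144], 0.97)]
scene guard_edge [([0.597, -0.009, 0.142], 0.72)]
sc
[... 308 characters left out ...]
[0.0, 498.2, 196.8], [0.0, 0.0, 1.0]] [-0.2031658  0.         0.         0.         0.       ] [[-0.999, -0.03, 0.021, 0.585], [0.035, -0.576, 0.816, 1.133], [-0.012, 0.817, 0.577, 0.919], [0.0, 0.0, 0.0, 1.0]]
side sample_rotator [([0.645, 0.119, 0.153], 0.57)]
side home_mark [([0.612, 0.063, 0.162], 0.63)]
side bolt_knob [([0.608, 0.061, 0.18], 0.54)]
side pointer_tip [([0.642, 0.116, 0.149], 0.96)]
side guard_edge [([0.648, 0.117, 0.148], 0.93)]
side wheel_centre [([0.647, 0.119, 0.151], 0.78)]
side rim_low [([0.646, 0.121, 0.146], 0.73)]
side vials [([0.611, 0.063, 0.182], 0.7)]
side beaker []
side tape_roll [([0.474, -0.153, 0.016], 0.49)]
side marker [([0.608, 0.256, 0.014], 0.91)]
1.2
```

View pics/scene0.png

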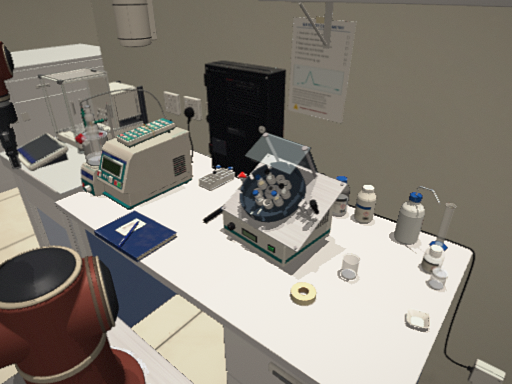

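View pics/side0.png

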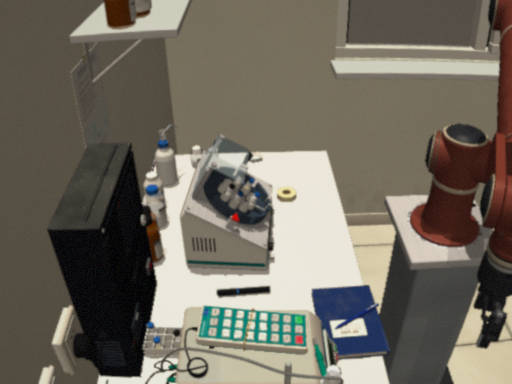

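The scene picture shows the rotator at about (275,205), the red pointer at (242,176) and the knob at (314,206). In the side picture the pointer is at (236,217). I'll use these to fit the rotator's pose.

```bash
cat > h.py <<'E'
from plant import *
import cv2,numpy as np
from scipy.optimize import least_squares
F=np.diag([1.,-1,-1])
def proj(cal,P):
    T=np.linalg.inv(cal["pose"]); R=F@T[:3,:3]; t=F@T[:3,3]
    return cv2.projectPoints(np.atleast_2d(np.float64(P)),cv2.Rodrigues(R)[0],t,np.array(cal["camera_matrix"]),np.array(cal["D"]))[0][:,0]
def loc(u,y,n): # wheel coords(mm)-> rotator frame (m)
    return np.array([.866*u-.5*n,y,150+.5*u+.866*n])/1000
def world(p,P):
    c,s=np.cos(p[2]),np.sin(p[2]); P=np.atleast_2d(P)
    return np.c_[p[0]+c*P[:,0]-s*P[:,1],p[1]+s*P[:,0]+c*P[:,1],P[:,2]]
def red(im):
    h=cv2.cvtColor(im,cv2.COLOR_RGB2HSV)
    return ((h[...,0]<6)|(h[...,0]>174))&(h[...,1]>170)&(h[...,2]>120)
E
python3 - <<'E'
from h import *
obs=[]
for c,box in [("scene",(230,255,165,190)),("side",(220,250,205,228))]:
    im=cv2.imread(f"pics/{c}0.png")[:,:,::-1]; m=red(im); q=np.argwhere(m); x0,x1,y0,y1=box
    q=q[(q[:,1]>x0)&(q[:,1]<x1)&(q[:,0]>y0)&(q[:,0]<y1)]; print(c,len(q),q.mean(0)[::-1],q.min(0),q.max(0))
    obs.append((get_calibration(c),loc(0,106,24),q.mean(0)[::-1]))
cs=get_calibration("scene")
obs.append((cs,loc(0,-154,46),np.array([314.,206])))
f=lambda p:np.concatenate([proj(c,world(p,P))[0]-o for c,P,o in obs])
r=least_squares(f,[.6,0,0]); p=r.x; print(p,f(p)); np.save("p.npy",p)
for c in ["scene","side"]:
    im=cv2.imread(f"pics/{c}0.png"); cal=get_calibration(c)
    a=np.radians(np.arange(0,360,10)); 
    for P in [loc(95*np.sin(t),95*np.cos(t),24) for t in a]: 
        x=proj(cal,world(p,P))[0]; cv2.circle(im,(int(x[0]*4),int(x[1]*4)),4,(0,255,255),-1,cv2.LINE_AA,2)
    for P in [loc(22,82,98),loc(22,-82,98),loc(118,82,98),loc(118,-82,98)]:
        x=proj(cal,world(p,P))[0]; cv2.circle(im,(int(x[0]*4),int(x[1]*4)),6,(0,255,0),-1,cv2.LINE_AA,2)
    k=im[110:270,190:350] if c=="scene" else im[120:280,160:320]
    cv2.imwrite(f"pics/o_{c}.png",cv2.resize(k,(400,400),interpolation=cv2.INTER_CUBIC))
a=cv2.imread("pics/o_scene.png");b=cv2.imread("pics/o_side.png");cv2.imwrite("pics/o.png",np.hstack([a,b]))
w=get_calibration("wrist"); s=state(); print(np.round(w["pose"],3),w["camera_matrix"],s["tool_pos"])
E
```

```text
scene 21 [241.85714286 174.52380952] [172 239] [176 245]
side 39 [235.23076923 217.07692308] [213 232] [221 238]
[ 0.62558078  0.04086502 -0.09350597] [ 1.14852968  1.24678879  0.52375595 -2.46422184 -1.76366834 -3.12006141]
[[ 0.294 -0.907 -0.303  0.105]
 [ 0.956  0.279  0.093  0.621]
 [ 0.    -0.317  0.948  0.373]
 [ 0.     0.     0.     1.   ]] [[265.81979867   0.         251.73395296]
 [  0.         265.81979867 198.44044733]
 [  0.           0.           1.        ]] [0.18397133 0.59728484 0.25327697]
```

View pics/o.png

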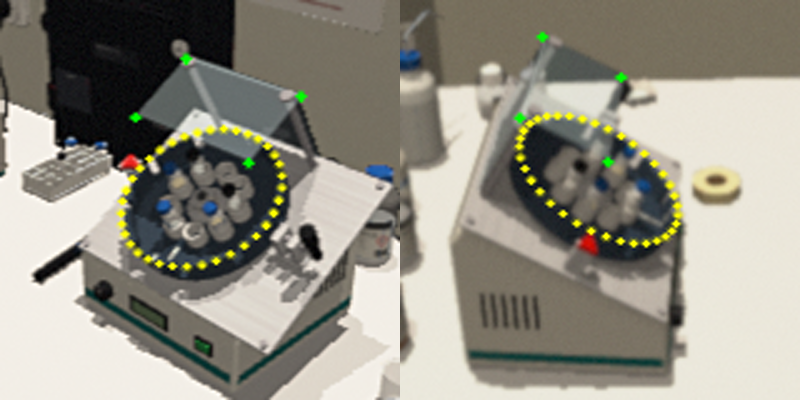

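The fit lies on the rim in both views: yellow dots on the rim, green on the guard corners. Now I'll move to a view pose in front of the wheel.

Call:
apply_moves --targets '[{"translation": [-0.35, -0.34, -0.02], "twist": 0, "hand": 0}, {"translation": [-0.35, -0.34, -0.02], "twist": 0, "hand": 0}, {"translation": [-0.35, -0.34, -0.02], "twist": 0, "hand": 0}, {"translation": [-0.35, -0.34, -0.02], "twist": 0, "hand": 0}, {"translation": [-0.35, -0.34, -0.02], "twist": 0, "hand": 0}, {"translation": [-0.35, -0.34, -0.02], "twist": 0, "hand": 0}, {"translation": [-0.35, -0.34, -0.02], "twist": 0, "hand": 0}]'

```text
time: 1.9
tool_pos: [0.3485, 0.296, 0.2677]
tool_rot: [0.0, 0.149, 0.989, 0.0]
contact_force: [1.4, -0.2, -0.5]
gripper_width: -0.002
grasp_force: 0.0
```

Call:
apply_moves --targets '[{"translation": [-0.35, -0.34, -0.02], "twist": 0, "hand": 0}, {"translation": [-0.35, -0.34, -0.02], "twist": 0, "hand": 0}, {"translation": [-0.35, -0.34, -0.02], "twist": 0, "hand": 0}, {"translation": [-0.35, -0.34, -0.02], "twist": 0, "hand": 0}, {"translation": [-0.35, -0.34, -0.02], "twist": 0, "hand": 0}, {"translation": [-0.35, -0.34, -0.02], "twist": 0, "hand": 0}, {"translation": [-0.35, -0.34, -0.02], "twist": -1, "hand": 0}, {"translation": [0, 0, 0], "twist": -1, "hand": 0}]'

```text
time: 2.7
tool_pos: [0.5139, -0.0065, 0.2816]
tool_rot: [0.0, 0.051, 0.999, -0.001]
contact_force: [-0.1, 1.3, -0.4]
gripper_width: 0.003
grasp_force: 0.0
```

```bash
python3 - <<'E'
from h import *
s=state(); print({k:np.round(s[k],3) for k in ["time","tool_pos","tool_rot","contact_force","gripper_width"]})
cal=get_calibration("wrist"); im=grab_frame("wrist")
cv2.imwrite("pics/w1.png",im[:,:,::-1]); np.savez("w1.npz",**{k:np.array(cal[k]) for k in cal})
m=regions_of("wrist","home_mark"); r=recognise("wrist","home_mark"); print([(d["score"],d["point"]) for d in r[:3]])
p=np.load("p.npy"); v=im[:,:,::-1].copy()
for t in np.radians(np.arange(0,360,10)):
    x=proj(cal,world(p,loc(-95*np.sin(t),95*np.cos(t),24)))[0]; cv2.circle(v,(int(x[0]*4),int(x[1]*4)),4,(0,255,255),-1,cv2.LINE_AA,2)
cv2.imwrite("pics/w1o.png",cv2.resize(v,(800,600),interpolation=cv2.INTER_CUBIC))
E
```

```text
{'time': np.float64(2.7), 'tool_pos': array([ 0.514, -0.006,  0.282]), 'tool_rot': array([ 0.   ,  0.051,  0.999, -0.001]), 'contact_force': array([-0.063,  1.276, -0.411]), 'gripper_width': np.float64(0.003)}
[(0.66, [0.5893, 0.0662, 0.1388])]
```

View pics/w1o.png

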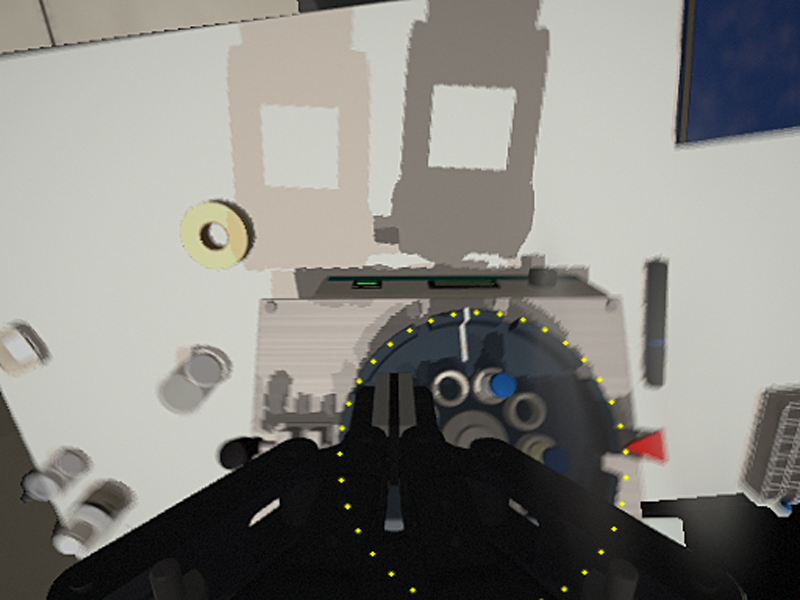

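The wrist view is rotated 180°. It shows the line near 6 o'clock at (463,335), the pointer tip at about (627,447) and the knob at (238,453), in the 800-px scale. The tool can't tilt, so I'll turn the wheel by pressing one fingertip corner on the top of the rim and dragging.

Call:
apply_moves --targets '[{"translation": [0, 0, 0], "twist": -1, "hand": 0}, {"translation": [0, 0, 0], "twist": -1, "hand": 0}, {"translation": [0, 0, 0], "twist": -1, "hand": 0}, {"translation": [0, 0, 0], "twist": -1, "hand": 0}, {"translation": [0, 0, 0], "twist": -1, "hand": 0}, {"translation": [0, 0, 0], "twist": -1, "hand": 0}, {"translation": [0, 0, 0], "twist": -1, "hand": 0}, {"translation": [0, 0, 0], "twist": -1, "hand": 0}]'

```text
time: 3.65
tool_pos: [0.5117, -0.0005, 0.2814]
tool_rot: [0.0, -0.345, 0.938, -0.0]
contact_force: [-0.1, 0.4, 0.2]
gripper_width: 0.002
grasp_force: 0.0
```

Call:
apply_moves --targets '[{"translation": [0, 0, 0], "twist": -1, "hand": 0}, {"translation": [0, 0, 0], "twist": -0.2, "hand": 0}]'

```text
time: 3.85
tool_pos: [0.5117, -0.0007, 0.2814]
tool_rot: [0.0, -0.4, 0.917, -0.0]
contact_force: [-0.2, 0.3, 0.9]
gripper_width: -0.004
grasp_force: 0.0
```

```bash
cat >> h.py <<'E'
from scipy.spatial.transform import Rotation as Ro
def toolR(s): q=s["tool_rot"]; return Ro.from_quat([q[1],q[2],q[3],q[0]]).as_matrix()
def tcp(p,psi,dn=0,du=2,off=18.2): # psi deg from 6 o'clock towards pointer; fingertip corner on rim top
    P=loc(-91*np.cos(np.radians(psi))+du,91*np.sin(np.radians(psi)),24)+[-off/1000,0,.022+dn/1000]
    return world(p,P)[0]
E
python3 - <<'E'
from h import *
im=cv2.imread("pics/w1.png")[:,:,::-1]; cal=dict(np.load("w1.npz")); q=np.argwhere(red(im)); q=q[(q[:,1]>390)&(q[:,1]<430)&(q[:,0]>270)&(q[:,0]<300)]
i=q[q[:,1]<=q[:,1].min()+1].mean(0)[::-1]; print(len(q),i)
obs=[(cal,loc(0,98.5,24),i),(cal,loc(0,-154,47),np.array([239,453])/1.5625)]
f=lambda p:np.concatenate([proj(c,world(p,P))[0]-o for c,P,o in obs])
p0=np.load("p.npy"); r=least_squares(f,p0); print(p0,r.x,f(r.x))
p=r.x; np.save("p2.npy",p)
# line angle: fit psi for line pixel (outer & inner)
for px,rad,n in [((464,311),93,24),((464,358),70,0)]:
    a=np.linspace(-20,20,401); X=proj(cal,world(p,[loc(-rad*np.cos(t),rad*np.sin(t),n) for t in np.radians(a)]))
    d=np.hypot(*(X-np.array(px)/1.5625).T); print("psi",a[d.argmin()],d.min())
s=state(); R=toolR(s); print(s["time"],s["tool_pos"],s["contact_force"])
x=s["tool_pos"]
for psi,dn in [(-28,25),(-28,5),(-28,0)]+[(k,0) for k in range(-21,30,7)]:
    t=tcp(p,psi,dn); print(psi,dn,np.round(R.T@(t-x)*10,3)); x=t
E
```

```text
181 [402.57142857 285.71428571]
[ 0.62558078  0.04086502 -0.09350597] [ 0.62212127  0.0412525  -0.09693072] [ 1.41338091  0.38284299 -1.28875274  0.12561469]
psi -5.699999999999999 0.2671618806912766
psi -5.699999999999999 7.159430615568262
3.85 [ 0.51173287 -0.00068569  0.28136148] [-0.18780701  0.29203581  0.8614284 ]
-28 25 [-0.124 -0.003  1.028]
-28 5 [0.  0.  0.2]
-28 0 [0.   0.   0.05]
-21 0 [-0.056  0.093  0.023]
-14 0 [-0.067  0.087  0.017]
-7 0 [-0.076  0.08   0.01 ]
0 0 [-0.085  0.072  0.003]
7 0 [-0.092  0.063 -0.003]
14 0 [-0.098  0.052 -0.01 ]
21 0 [-0.102  0.041 -0.017]
28 0 [-0.105  0.03  -0.023]
```

Call:
apply_moves --targets '[{"translation": [-0.12, 0, 0.3], "twist": 0, "hand": 0}, {"translation": [0, 0, 0.4], "twist": 0, "hand": 0}, {"translation": [0, 0, 0.4], "twist": 0, "hand": 0}, {"translation": [0, 0, 0.1], "twist": 0, "hand": 0}, {"translation": [0, 0, 0.03], "twist": 0, "hand": 0}, {"translation": [0, 0, 0], "twist": 0, "hand": 0}]'

```text
time: 4.45
tool_pos: [0.5211, 0.0071, 0.1599]
tool_rot: [0.001, -0.399, 0.917, -0.001]
contact_force: [1.5, 0.0, -0.1]
gripper_width: 0.002
grasp_force: 0.0
```

Call:
apply_moves --targets '[{"translation": [0, 0, 0.03], "twist": 0, "hand": 0}, {"translation": [0, 0, 0.0], "twist": 0, "hand": 0}]'

```text
time: 4.65
tool_pos: [0.5214, 0.0068, 0.1571]
tool_rot: [0.001, -0.399, 0.917, -0.001]
contact_force: [0.3, -0.1, -0.2]
gripper_width: -0.0
grasp_force: 0.0
```

Call:
apply_moves --targets '[{"translation": [0, 0, 0.03], "twist": 0, "hand": 0}, {"translation": [0, 0, 0.0], "twist": 0, "hand": 0}]'

```text
time: 4.85
tool_pos: [0.5204, 0.0069, 0.1525]
tool_rot: [0.0, -0.399, 0.917, -0.0]
contact_force: [0.2, -0.4, 0.7]
gripper_width: 0.002
grasp_force: 0.0
```

Call:
apply_moves --targets '[{"translation": [0, 0, 0.02], "twist": 0, "hand": 0}, {"translation": [0, 0, 0.0], "twist": 0, "hand": 0}]'

```text
time: 5.05
tool_pos: [0.5201, 0.0069, 0.15]
tool_rot: [-0.0, -0.399, 0.917, 0.0]
contact_force: [-0.8, 0.1, 0.1]
gripper_width: -0.001
grasp_force: 0.0
```

Call:
apply_moves --targets '[{"translation": [0, 0, 0.02], "twist": 0, "hand": 0}, {"translation": [0, 0, 0.0], "twist": 0, "hand": 0}]'

```text
time: 5.25
tool_pos: [0.5201, 0.007, 0.1479]
tool_rot: [-0.0, -0.399, 0.917, 0.0]
contact_force: [0.3, -0.4, -0.4]
gripper_width: -0.004
grasp_force: 0.0
```

```bash
python3 - <<'E'
from h import *
s=state(); cal=get_calibration("wrist"); im=grab_frame("wrist"); v=im[:,:,::-1].copy(); p=np.load("p2.npy")
cv2.imwrite("pics/w2.png",v)
for t in np.radians(np.arange(0,360,10)):
    x=proj(cal,world(p,loc(-95*np.sin(t),95*np.cos(t),24)))[0]; cv2.circle(v,(int(x[0]*4),int(x[1]*4)),4,(0,255,255),-1,cv2.LINE_AA,2)
tip=s["tool_pos"]+[0,0,-.022]; R=toolR(s)
for a,b in [(-11,-14.5),(11,-14.5),(11,14.5),(-11,14.5)]:
    x=proj(cal,tip+R@[a/1000,b/1000,0])[0]; cv2.circle(v,(int(x[0]*4),int(x[1]*4)),6,(0,0,255),-1,cv2.LINE_AA,2)
cv2.imwrite("pics/w2o.png",cv2.resize(v,(800,600),interpolation=cv2.INTER_CUBIC)); print(s["contact_force"],s["tool_pos"])
E
```

```text
[ 0.34883604 -0.36027318 -0.35581911] [0.52009929 0.00695946 0.14789766]
```

View pics/w2o.png

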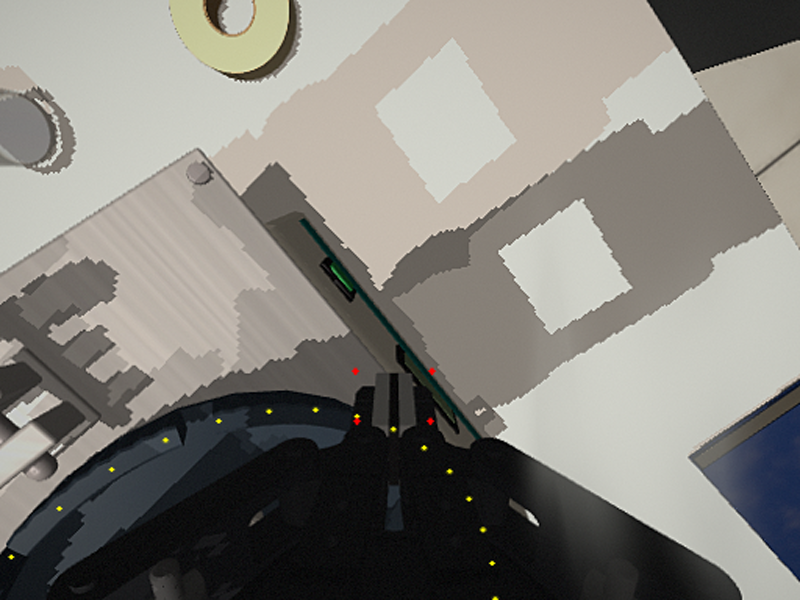

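The picture shows the real tip, with its grey pads at (375–412, 372), is thinner than I assumed. So it came down just outside the rim. I'll rise, shift 7 mm uphill and touch again.

Call:
apply_moves --targets '[{"translation": [0, 0, -0.13], "twist": 0, "hand": 0}, {"translation": [-0.042, -0.056, 0], "twist": 0, "hand": 0}, {"translation": [0, 0, 0.06], "twist": 0, "hand": 0}, {"translation": [0, 0, 0.02], "twist": 0, "hand": 0}, {"translation": [0, 0, 0], "twist": 0, "hand": 0}]'

```text
time: 5.8
tool_pos: [0.5266, 0.0063, 0.1521]
tool_rot: [-0.001, -0.399, 0.917, 0.001]
contact_force: [-1.2, -0.1, -1.2]
gripper_width: 0.003
grasp_force: 0.0
```

Call:
apply_moves --targets '[{"translation": [0, 0, 0.02], "twist": 0, "hand": 0}, {"translation": [0, 0, 0.0], "twist": 0, "hand": 0}]'

```text
time: 6.0
tool_pos: [0.5269, 0.0062, 0.1507]
tool_rot: [-0.0, -0.399, 0.917, 0.0]
contact_force: [0.8, -0.3, 0.3]
gripper_width: 0.003
grasp_force: 0.0
```

No contact, because ψ = −28° lies at a notch (notches sit at −25.7° and 14.3°). That's useful: the corner can hook the notch in the rim. I'll go down a little and drag.

Call:
apply_moves --targets '[{"translation": [0, 0, 0.03], "twist": 0, "hand": 0}, {"translation": [0, 0, 0.03], "twist": 0, "hand": 0}, {"translation": [0, 0, 0], "twist": 0, "hand": 0}]'

```text
time: 6.3
tool_pos: [0.5277, 0.0063, 0.1463]
tool_rot: [0.0, -0.399, 0.917, -0.0]
contact_force: [-1.1, 0.9, 4.3]
gripper_width: -0.001
grasp_force: 2.4
```

Call:
apply_moves --targets '[{"translation": [-0.028, 0.046, 0.011], "twist": 0, "hand": 0}, {"translation": [-0.028, 0.046, 0.011], "twist": 0, "hand": 0}, {"translation": [-0.033, 0.043, 0.009], "twist": 0, "hand": 0}, {"translation": [-0.033, 0.043, 0.009], "twist": 0, "hand": 0}, {"translation": [0, 0, 0], "twist": 0, "hand": 0}]'

```text
time: 6.8
tool_pos: [0.5228, 0.0282, 0.142]
tool_rot: [0.001, -0.399, 0.917, 0.0]
contact_force: [-1.6, 0.9, 5.9]
gripper_width: 0.001
grasp_force: 3.3
```

```bash
python3 - <<'E'
from h import *
s=state(); cal=get_calibration("wrist"); im=grab_frame("wrist"); v=im[:,:,::-1].copy(); p=np.load("p2.npy")
cs=grab_frame("scene")[:,:,::-1]
cv2.imwrite("pics/w3.png",v)
print(s["contact_force"],s["tool_pos"])
a=cv2.resize(v[200:384,0:320],(800,460)); 
b=cv2.resize(cs[150:240,220:340],(400,300),interpolation=cv2.INTER_CUBIC)
a=cv2.resize(v[150:384,0:384],(500,305))
o=np.zeros((310,800,3),np.uint8); o[:305,:400]=cv2.resize(v[150:384,0:384],(400,305)); o[:300,400:]=b
cv2.imwrite("pics/w3o.png",o)
E
```

```text
[-1.59584408  0.87717244  5.89347177] [0.52277557 0.02821161 0.14204008]
```

View pics/w3o.png

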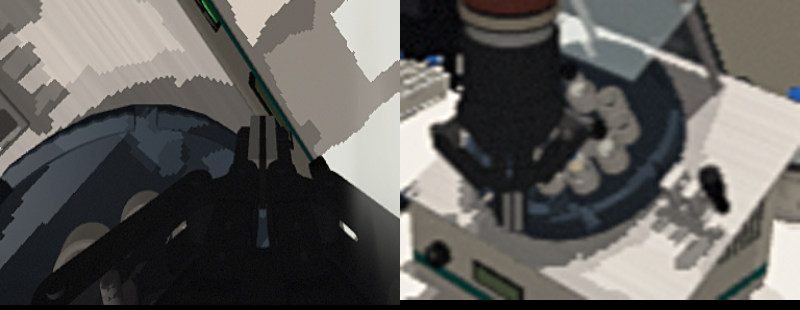

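```bash
python3 - <<'E'
from h import *
p=np.load("p2.npy"); cal=get_calibration("wrist"); d=np.array([.52277557,.02821161,.14204]); 
import copy
c2=copy.deepcopy(cal); c2["pose"]=np.array(cal["pose"]).copy(); c2["pose"][:3,3]+=np.array([.5201,.007,.1479])-d
for c,px in [(c2,(116,282)),(cal,(130,244))]:
    a=np.linspace(-120,20,1401); X=proj(c,world(p,[loc(-95*np.cos(t),95*np.sin(t),24) for t in np.radians(a)]))
    e=np.hypot(*(X-np.array(px)).T); print("psi",a[e.argmin()],e.min())
r=recognise("wrist","home_mark"); print([(x["point"],x["score"]) for x in r])
print(recognise("scene","home_mark"))
E
```

```text
psi -67.5 4.709065930126422
psi -53.2 3.5636638987191778
[([0.592, -0.0195, 0.1419], 0.89)]
[{'point': [0.6113, 0.0038, 0.1622], 'score': 0.74}, {'point': [0.5924, -0.0319, 0.1307], 'score': 0.32}]
```

The wheel follows the finger: the notch moved from −67° to −53°. I'll continue the stroke.

Call:
apply_moves --targets '[{"translation": [-0.076, 0.08, 0.01], "twist": 0, "hand": 0}, {"translation": [-0.085, 0.072, 0.003], "twist": 0, "hand": 0}, {"translation": [-0.092, 0.063, -0.003], "twist": 0, "hand": 0}, {"translation": [0, 0, 0], "twist": 0, "hand": 0}]'

```text
time: 7.4
tool_pos: [0.5244, 0.0619, 0.1409]
tool_rot: [0.001, -0.4, 0.917, 0.0]
contact_force: [-1.9, 1.7, 4.1]
gripper_width: 0.001
grasp_force: 2.8
```

Call:
apply_moves --targets '[{"translation": [-0.098, 0.052, -0.01], "twist": 0, "hand": 0}, {"translation": [-0.102, 0.041, -0.017], "twist": 0, "hand": 0}, {"translation": [-0.105, 0.03, -0.023], "twist": 0, "hand": 0}, {"translation": [0, 0, 0], "twist": 0, "hand": 0}]'

```text
time: 7.8
tool_pos: [0.5362, 0.0921, 0.1459]
tool_rot: [0.0, -0.4, 0.917, 0.0]
contact_force: [-2.5, 1.3, 5.0]
gripper_width: 0.001
grasp_force: 2.8
```

Call:
apply_moves --targets '[{"translation": [0.06, 0.08, 0], "twist": 0, "hand": 0}, {"translation": [0, 0, -0.4], "twist": 0, "hand": 0}, {"translation": [0, 0, -0.4], "twist": 0, "hand": 0}, {"translation": [-0.08, 0.0, -0.35], "twist": 0, "hand": 0}, {"translation": [-0.4, 0.1, 0], "twist": 0, "hand": 0}, {"translation": [-0.4, 0.1, 0], "twist": 0, "hand": 0}, {"translation": [-0.1, 0.1, 0], "twist": 0, "hand": 0}, {"translation": [0, 0, 0], "twist": 0, "hand": 0}]'

```text
time: 8.6
tool_pos: [0.5694, 0.1853, 0.2587]
tool_rot: [-0.001, -0.4, 0.916, 0.0]
contact_force: [0.4, 0.4, 0.2]
gripper_width: -0.004
grasp_force: 0.0
```

```bash
python3 - <<'E'
from h import *
s=state(); cal=get_calibration("wrist"); im=grab_frame("wrist"); v=im[:,:,::-1].copy(); p=np.load("p2.npy")
cv2.imwrite("pics/w4.png",v); np.savez("w4.npz",**{k:np.array(cal[k]) for k in cal})
print(s["time"],s["contact_force"],s["tool_pos"])
r=recognise("wrist","home_mark"); print([(x["point"],x["score"]) for x in r])
for t in np.radians(np.arange(0,360,10)):
    x=proj(cal,world(p,loc(-95*np.cos(t),95*np.sin(t),24)))[0]; cv2.circle(v,(int(x[0]*4),int(x[1]*4)),4,(0,255,255),-1,cv2.LINE_AA,2)
x=proj(cal,world(p,loc(0,98.5,24)))[0]; cv2.circle(v,(int(x[0]*4),int(x[1]*4)),6,(0,255,0),-1,cv2.LINE_AA,2)
cv2.imwrite("pics/w4o.png",cv2.resize(v,(800,600),interpolation=cv2.INTER_CUBIC))
E
```

```text
8.6 [0.38856448 0.4078831  0.16564882] [0.56944808 0.18530985 0.25868302]
[([0.5987, 0.0357, 0.1485], 0.74)]
```

View pics/w4o.png

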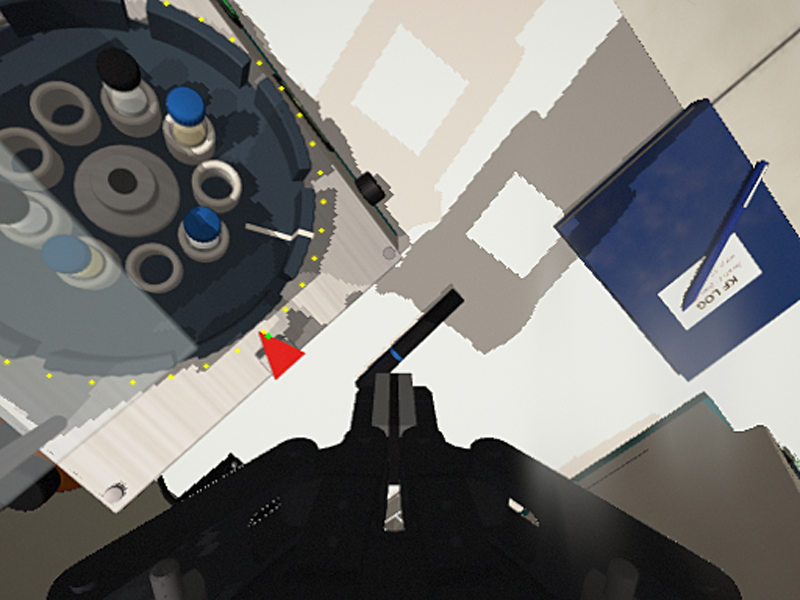

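The view is clear: line outer end at (312,236), pointer tip at (261,333). I'll refine the pose and the line angle from it.

```bash
python3 - <<'E'
from h import *
c1=dict(np.load("w1.npz")); c4=dict(np.load("w4.npz"))
im=cv2.imread("pics/w4.png")[:,:,::-1]; g=cv2.cvtColor(im,cv2.COLOR_RGB2GRAY)
obs=[(c1,loc(0,98.5,24),np.array([402.57,285.7])),(c1,loc(0,-154,47),np.array([239,453])/1.5625),(c4,loc(0,98.5,24),np.array([261,333])/1.5625)]
f=lambda p:np.concatenate([proj(c,world(p,P))[0]-o for c,P,o in obs])
r=least_squares(f,np.load("p2.npy")); p=r.x; print(p,f(p)); np.save("p3.npy",p)
# local pose matching w4 pointer exactly, keep yaw, for angle reading
def line(p,c,px,rad,n):
    a=np.linspace(-30,100,2601); X=proj(c,world(p,[loc(-rad*np.cos(t),rad*np.sin(t),n) for t in np.radians(a)]))
    d=np.hypot(*(X-np.array(px)/1.5625).T); return a[d.argmin()],d.min()
f4=lambda q:np.r_[proj(c4,world([q[0],q[1],p[2]],loc(0,98.5,24)))[0]-obs[2][2]]
q=least_squares(f4,p[:2]).x; p4=[*q,p[2]]; print(p4)
for P in (p,p4): print(line(P,c4,(312,236),94,24),line(P,c4,(290,240),87,0),line(P,c4,(248,227),58,0))
E
```

```text
[ 0.62274844  0.03975209 -0.10097216] [-0.1155406   1.35545286 -2.66910841  0.25277241  2.14595158  1.33722385]
[np.float64(0.6231649928415453), np.float64(0.037719166559830854), np.float64(-0.10097216276290714)]
(np.float64(52.75), np.float64(1.8862110097527445)) (np.float64(53.05000000000001), np.float64(3.079508911665892)) (np.float64(52.55000000000001), np.float64(1.2399813080856477))
(np.float64(53.25), np.float64(0.34887843857131456)) (np.float64(53.60000000000001), np.float64(0.9895813151039605)) (np.float64(53.30000000000001), np.float64(3.4740411987893336))
```

```bash
python3 - <<'E'
from h import *
p=np.load("p2.npy"); s=state(); R=toolR(s); x=s["tool_pos"]
d=np.array([.5362,.0921,.1459])-tcp(p,28,0,2,11.2); d0=np.array([.5277,.0063,.1463])-tcp(p,-28,0,2,11.2); print(d,d0)
T=lambda a,dz=0: tcp(p,a,dz,2,11.2)+d
b=world(p,[-.12,.12,.2587])[0]
seq=[("back",b),("over",T(-13,70)),("near",T(-13,10)),("in",T(-13))]+[(a,T(a)) for a in (-6,1,8,15,20,24.8)]
for n,t in seq: print(n,np.round(t,4),np.round(R.T@(t-x)*10,3)); x=t
E
```

```text
[ 0.00056632 -0.00048556 -0.00770988] [ 0.00033549 -0.00124282 -0.00730988]
back [0.5143 0.1723 0.2587] [0.46  0.328 0.006]
over [0.5229 0.0299 0.2117] [ 0.983 -1.033  0.471]
near [0.5229 0.0299 0.1517] [-0.001 -0.     0.6  ]
in [0.5229 0.0299 0.1417] [-0.  -0.   0.1]
-6 [0.5224 0.041  0.1408] [-0.077  0.079  0.009]
1 [0.523  0.0521 0.1406] [-0.086  0.071  0.002]
8 [0.5249 0.063  0.141 ] [-0.093  0.061 -0.005]
15 [0.5278 0.0737 0.1421] [-0.098  0.051 -0.011]
20 [0.5306 0.081  0.1433] [-0.073  0.03  -0.012]
24.8 [0.5338 0.0878 0.1448] [-0.071  0.023 -0.015]
```

Call:
apply_moves --targets '[{"translation": [0.23, 0.164, 0], "twist": 0, "hand": 0}, {"translation": [0.23, 0.164, 0], "twist": 0, "hand": 0}, {"translation": [0.246, -0.258, 0.118], "twist": 0, "hand": 0}, {"translation": [0.246, -0.258, 0.118], "twist": 0, "hand": 0}, {"translation": [0.246, -0.258, 0.118], "twist": 0, "hand": 0}, {"translation": [0.246, -0.258, 0.118], "twist": 0, "hand": 0}, {"translation": [0, 0, 0.4], "twist": 0, "hand": 0}, {"translation": [0, 0, 0.15], "twist": 0, "hand": 0}]'

```text
time: 9.5
tool_pos: [0.5209, 0.0287, 0.1543]
tool_rot: [-0.003, -0.397, 0.918, 0.001]
contact_force: [-0.6, 0.5, -0.9]
gripper_width: -0.001
grasp_force: 0.0
```

Call:
apply_moves --targets '[{"translation": [0, 0, 0.04], "twist": 0, "hand": 0}, {"translation": [0, 0, 0.04], "twist": 0, "hand": 0}, {"translation": [0, 0, 0.03], "twist": 0, "hand": 0}, {"translation": [0, 0, 0], "twist": 0, "hand": 0}]'

```text
time: 9.9
tool_pos: [0.5244, 0.0311, 0.1481]
tool_rot: [0.001, -0.4, 0.917, -0.0]
contact_force: [0.3, 0.6, -0.7]
gripper_width: -0.001
grasp_force: 0.0
```

Call:
apply_moves --targets '[{"translation": [0.015, 0, 0.03], "twist": 0, "hand": 0}, {"translation": [0, 0, 0.03], "twist": 0, "hand": 0}, {"translation": [0, 0, 0], "twist": 0, "hand": 0}]'

```text
time: 10.2
tool_pos: [0.5246, 0.03, 0.1454]
tool_rot: [0.002, -0.399, 0.917, -0.001]
contact_force: [-5.6, 1.9, 14.3]
gripper_width: 0.002
grasp_force: 7.2
```

Call:
apply_moves --targets '[{"translation": [-0.077, 0.079, 0.009], "twist": 0, "hand": 0}, {"translation": [-0.086, 0.071, 0.002], "twist": 0, "hand": 0}, {"translation": [0, 0, 0], "twist": 0, "hand": 0}]'

```text
time: 10.5
tool_pos: [0.5232, 0.0529, 0.1404]
tool_rot: [0.0, -0.4, 0.917, 0.0]
contact_force: [0.0, 1.3, 2.8]
gripper_width: -0.002
grasp_force: 1.1
```

Call:
apply_moves --targets '[{"translation": [-0.093, 0.061, -0.005], "twist": 0, "hand": 0}, {"translation": [-0.098, 0.051, -0.011], "twist": 0, "hand": 0}, {"translation": [-0.073, 0.03, -0.012], "twist": 0, "hand": 0}, {"translation": [-0.04, 0.013, -0.008], "twist": 0, "hand": 0}, {"translation": [0, 0, 0], "twist": 0, "hand": 0}]'

```text
time: 11.0
tool_pos: [0.5325, 0.0853, 0.1435]
tool_rot: [0.0, -0.4, 0.917, 0.0]
contact_force: [-0.3, -1.1, -0.4]
gripper_width: 0.002
grasp_force: 0.0
```

```bash
cat > ang.py <<'E'
from h import *
from scipy.ndimage import map_coordinates
def angle(tag,show=True):
    s=state(); cal=get_calibration("wrist"); im=grab_frame("wrist"); v=im[:,:,::-1].copy()
    cv2.imwrite(f"pics/{tag}.png",v); print(np.round(s["time"],2),np.round(s["contact_force"],1),np.round(s["tool_pos"],4))
    q=np.argwhere(red(im)); print("red",len(q))
    return cal,v
E
python3 - <<'E'
from ang import *
cal,v=angle("w5"); p=[0.62316,.03772,-.10097]
for a in (73,80,90,100):
    t=np.radians(a)
    for r,n in ((95,24),(60,0)):
        x=proj(cal,world(p,loc(-r*np.cos(t),r*np.sin(t),n)))[0]; print(a,r,np.round(x))
s=grab_frame("side"); print(recognise("side","home_mark"))
m=regions_of("side","home_mark")
if m: q=np.argwhere(m[0]["pixels"]); print(m[0]["score"],len(q),q.mean(0)[::-1],q.min(0),q.max(0))
o=np.hstack([cv2.resize(v,(533,400)),cv2.resize(s[180:250,190:237,::-1],(267,400),interpolation=cv2.INTER_CUBIC)]); cv2.imwrite("pics/w5o.png",o)
E
```

```text
11.0 [-0.3 -1.1 -0.4] [0.5325 0.0853 0.1435]
red 0
73 95 [225. 403.]
73 60 [167. 361.]
80 95 [214. 423.]
80 60 [160. 372.]
90 95 [194. 451.]
90 60 [147. 388.]
100 95 [169. 479.]
100 60 [132. 402.]
[{'point': [0.625, 0.0663, 0.1624], 'score': 0.93}, {'point': [0.6527, 0.124, 0.1517], 'score': 0.63}]
0.6 2143 [234.475035   197.71908539] [170 204] [224 265]
```

View pics/w5o.png

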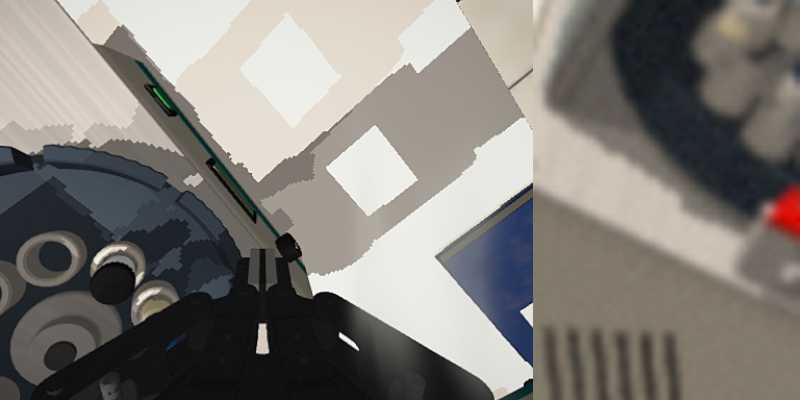

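Call:
apply_moves --targets '[{"translation": [0.06, 0.08, 0], "twist": 0, "hand": 0}, {"translation": [0, 0, -0.4], "twist": 0, "hand": 0}, {"translation": [0, 0, -0.4], "twist": 0, "hand": 0}, {"translation": [-0.1, 0.03, -0.35], "twist": 0, "hand": 0}, {"translation": [-0.4, 0.1, 0], "twist": 0, "hand": 0}, {"translation": [-0.4, 0.1, 0], "twist": 0, "hand": 0}, {"translation": [-0.14, 0.1, 0], "twist": 0, "hand": 0}, {"translation": [0, 0, 0], "twist": 0, "hand": 0}]'

```text
time: 12.0
tool_pos: [0.5684, 0.1858, 0.258]
tool_rot: [-0.001, -0.4, 0.916, 0.0]
contact_force: [0.3, -1.1, -0.3]
gripper_width: -0.002
grasp_force: 0.0
```

```bash
python3 - <<'E'
from ang import *
cal,v=angle("w6"); np.savez("w6.npz",**{k:np.array(cal[k]) for k in cal})
p=[0.62316,.03772,-.10097]
for a in (73,90):
    t=np.radians(a)
    for r,n in ((95,24),(60,0)): print(a,r,np.round(proj(cal,world(p,loc(-r*np.cos(t),r*np.sin(t),n)))[0]*np.array([1,1])))
cv2.imwrite("pics/w6o.png",cv2.resize(v[60:260,0:267],(800,600),interpolation=cv2.INTER_CUBIC))
E
```

```text
12.0 [ 0.3 -1.1 -0.3] [0.5684 0.1858 0.258 ]
red 392
73 95 [185. 185.]
73 60 [147. 166.]
90 95 [163. 211.]
90 60 [133. 180.]
```

View pics/w6o.png

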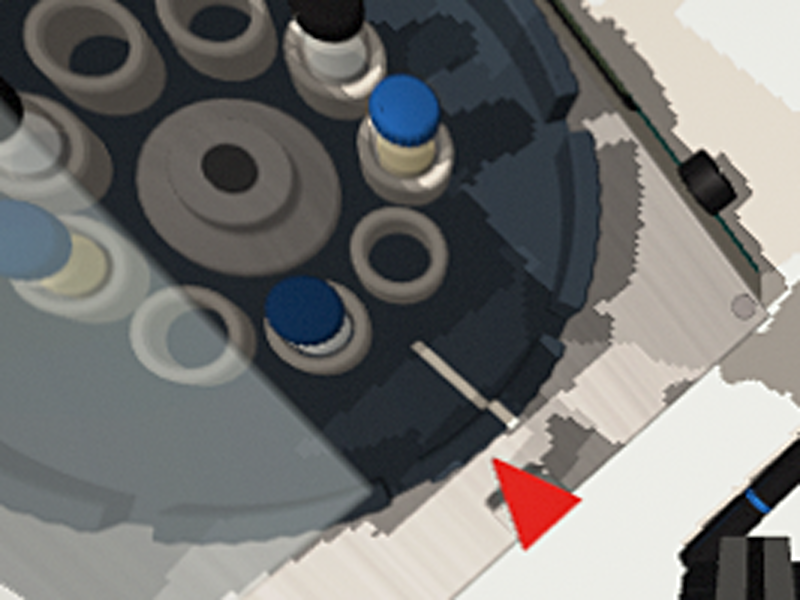

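The line's outer end is at crop (516,424) and the pointer tip at (493,459), so it is about 8° short.

```bash
cat >> ang.py <<'E'
def lineang(cal,outer,inner,tip):
    f=lambda q:proj(cal,world([q[0],q[1],-.10097],loc(0,98.5,24)))[0]-tip
    q=least_squares(f,[.62316,.03772]).x; P=[*q,-.10097]; print("pose",np.round(q,4))
    for px,rad,n in ((outer,95,24),(inner,58,0)):
        a=np.linspace(40,110,1401); X=proj(cal,world(P,[loc(-rad*np.cos(t),rad*np.sin(t),n) for t in np.radians(a)]))
        d=np.hypot(*(X-px).T); print("psi",a[d.argmin()],d.min())
E
python3 - <<'E'
from ang import *
cal=dict(np.load("w6.npz")); c=lambda x,y:np.array([x/2.996-.33,y/3+60-.33])
lineang(cal,c(516,424),c(415,345),c(493,459))
E
```

```text
pose [0.6234 0.0364]
psi 83.35 1.0091017718282065
psi 83.45 3.057338398802436
```

```bash
python3 - <<'E'
from h import *
p=np.load("p2.npy"); s=state(); R=toolR(s); x=s["tool_pos"]
d=np.array([.5362,.0921,.1459])-tcp(p,28,0,2,11.2)
n=world([0,0,p[2]],[-.5,0,.866])[0]
T=lambda a,k=0: tcp(p,a,0,2,11.2)+d+n*k/1000
b=world(p,[-.12,.12,.2587])[0]
for q,t in [("back",b),("over",T(20,90)),("near",T(20,30)),("n10",T(20,10)),("in",T(20)),(23,T(23)),(26,T(26)),(27,T(27)),("out",T(27,40))]: print(q,np.round(t,4),np.round(R.T@(t-x)*10,3)); x=t
E
```

```text
back [0.5143 0.1723 0.2587] [ 0.457  0.312 -0.006]
over [0.4858 0.0853 0.2213] [ 0.83  -0.383  0.376]
near [0.5157 0.0824 0.1693] [-0.183 -0.239  0.519]
n10 [0.5257 0.0815 0.152 ] [-0.061 -0.08   0.173]
in [0.5306 0.081  0.1433] [-0.03  -0.04   0.087]
23 [0.5326 0.0853 0.1442] [-0.044  0.015 -0.009]
26 [0.5347 0.0894 0.1452] [-0.045  0.013 -0.01 ]
27 [0.5354 0.0908 0.1455] [-0.015  0.004 -0.004]
out [0.5155 0.0927 0.1802] [ 0.122  0.159 -0.346]
```

Call:
apply_moves --targets '[{"translation": [0.23, 0.156, 0], "twist": 0, "hand": 0}, {"translation": [0.23, 0.156, 0], "twist": 0, "hand": 0}, {"translation": [0.277, -0.128, 0.125], "twist": 0, "hand": 0}, {"translation": [0.277, -0.128, 0.125], "twist": 0, "hand": 0}, {"translation": [0.277, -0.128, 0.125], "twist": 0, "hand": 0}, {"translation": [-0.092, -0.12, 0.26], "twist": 0, "hand": 0}, {"translation": [-0.092, -0.12, 0.26], "twist": 0, "hand": 0}, {"translation": [0, 0, 0], "twist": 0, "hand": 0}]'

```text
time: 12.85
tool_pos: [0.5139, 0.0803, 0.1648]
tool_rot: [-0.004, -0.398, 0.917, 0.001]
contact_force: [-0.3, 0.1, -0.5]
gripper_width: 0.0
grasp_force: 0.0
```

Call:
apply_moves --targets '[{"translation": [-0.031, -0.04, 0.087], "twist": 0, "hand": 0}, {"translation": [-0.03, -0.04, 0.086], "twist": 0, "hand": 0}, {"translation": [-0.015, -0.02, 0.044], "twist": 0, "hand": 0}, {"translation": [0, 0, 0], "twist": 0, "hand": 0}]'

```text
time: 13.25
tool_pos: [0.5289, 0.0807, 0.1471]
tool_rot: [-0.0, -0.399, 0.917, 0.0]
contact_force: [0.3, -0.3, 1.1]
gripper_width: 0.0
grasp_force: 0.0
```

Call:
apply_moves --targets '[{"translation": [-0.015, -0.02, 0.04], "twist": 0, "hand": 0}, {"translation": [0, 0, 0], "twist": 0, "hand": 0}]'

```text
time: 13.45
tool_pos: [0.5318, 0.0807, 0.1439]
tool_rot: [0.0, -0.399, 0.917, 0.0]
contact_force: [-1.2, 0.8, 2.4]
gripper_width: 0.0
grasp_force: 1.4
```

Call:
apply_moves --targets '[{"translation": [-0.022, 0.007, -0.004], "twist": 0, "hand": 0}, {"translation": [-0.022, 0.007, -0.004], "twist": 0, "hand": 0}, {"translation": [0, 0, 0], "twist": 0, "hand": 0}]'

```text
time: 13.75
tool_pos: [0.5336, 0.0847, 0.1443]
tool_rot: [0.0, -0.399, 0.917, -0.0]
contact_force: [0.7, -0.5, 0.9]
gripper_width: 0.0
grasp_force: 0.1
```

Call:
apply_moves --targets '[{"translation": [-0.022, 0.007, -0.005], "twist": 0, "hand": 0}, {"translation": [-0.022, 0.007, -0.005], "twist": 0, "hand": 0}, {"translation": [0, 0, 0], "twist": 0, "hand": 0}]'

```text
time: 14.05
tool_pos: [0.5356, 0.0889, 0.1453]
tool_rot: [0.0, -0.399, 0.917, -0.0]
contact_force: [-0.1, -1.7, 0.5]
gripper_width: -0.002
grasp_force: 0.3
```

Call:
apply_moves --targets '[{"translation": [0.06, 0.08, -0.173], "twist": 0, "hand": 0}, {"translation": [0.06, 0.08, -0.173], "twist": 0, "hand": 0}, {"translation": [0, 0, -0.4], "twist": 0, "hand": 0}, {"translation": [0, 0, -0.4], "twist": 0, "hand": 0}, {"translation": [-0.35, 0.08, 0], "twist": 0, "hand": 0}, {"translation": [-0.35, 0.08, 0], "twist": 0, "hand": 0}, {"translation": [-0.35, 0.08, 0], "twist": 0, "hand": 0}, {"translation": [0, 0, 0], "twist": 0, "hand": 0}]'

```text
time: 14.85
tool_pos: [0.5705, 0.1871, 0.2594]
tool_rot: [0.0, -0.401, 0.916, 0.001]
contact_force: [-0.4, -0.5, -0.2]
gripper_width: -0.0
grasp_force: 0.0
```

```bash
python3 - <<'E'
from ang import *
cal,v=angle("w7"); np.savez("w7.npz",**{k:np.array(cal[k]) for k in cal})
cv2.imwrite("pics/w7o.png",cv2.resize(v[130:250,90:250],(800,600),interpolation=cv2.INTER_CUBIC))
E
```

```text
14.85 [-0.4 -0.5 -0.2] [0.5705 0.1871 0.2594]
red 388
```

View pics/w7o.png

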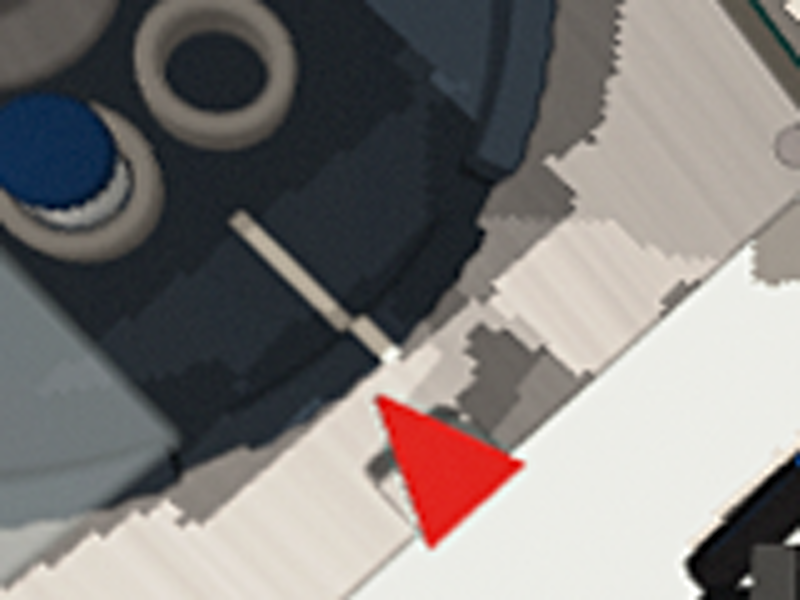

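The line's outer end is at crop (392,357), its inner end at (237,218) and the pointer tip at (378,396), so it is now only a few degrees short.

```bash
python3 - <<'E'
from ang import *
cal=dict(np.load("w7.npz")); c=lambda x,y:np.array([x/5+90-.4,y/5+130-.4])
lineang(cal,c(392,357),c(237,218),c(378,396))
P=[.6234,.0364,-.10097]
# automatic line: bright vs angle, sampled on recess floor and rim top
cv=cv2.cvtColor(cv2.imread("pics/w7.png"),cv2.COLOR_BGR2GRAY).astype(np.float32)
for dp in ([0,0,0],):
    a=np.linspace(70,100,301); tot=[]
    for t in np.radians(a):
        X=proj(cal,world(np.array(P)+dp,[loc(-r*np.cos(t),r*np.sin(t),0) for r in np.arange(62,84,2)])).astype(np.float32)
        tot.append(map_coordinates(cv,[X[:,1],X[:,0]],order=1).mean())
    tot=np.array(tot); w=np.clip(tot-np.median(tot)-.4*(tot.max()-np.median(tot)),0,None); print("floor psi",a[tot.argmax()],(a*w).sum()/w.sum(),tot.max(),np.median(tot))
E
```

```text
pose [0.6232 0.0362]
psi 86.4 0.272996033482915
psi 85.9 3.207432124251225
floor psi 85.9 86.0164129885665 170.45088 41.31608
```

```bash
python3 - <<'E'
from h import *
p=np.load("p2.npy"); s=state(); R=toolR(s); x=s["tool_pos"]
d=np.array([.5356,.0889,.1453])-tcp(p,26,0,2,11.2)
n=world([0,0,p[2]],[-.5,0,.866])[0]
T=lambda a,k=0: tcp(p,a,0,2,11.2)+d+n*k/1000
b=world(p,[-.12,.12,.2587])[0]
for q,t in [("back",b),("over",T(24.5,90)),("near",T(24.5,25)),("in",T(24.5)),(26,T(26)),(28,T(28)),(29.8,T(29.8))]: print(q,np.round(t,4),np.round(R.T@(t-x)*10,3)); x=t
E
```

```text
back [0.5143 0.1723 0.2587] [0.475 0.317 0.007]
over [0.4897 0.0912 0.2227] [ 0.762 -0.371  0.36 ]
near [0.5221 0.0881 0.1664] [-0.197 -0.259  0.563]
in [0.5345 0.0868 0.1448] [-0.076 -0.1    0.216]
26 [0.5356 0.0889 0.1453] [-0.022  0.006 -0.005]
28 [0.5371 0.0916 0.146 ] [-0.03   0.007 -0.007]
29.8 [0.5385 0.094  0.1467] [-0.027  0.006 -0.007]
```

Call:
apply_moves --targets '[{"translation": [0.237, 0.158, 0], "twist": 0, "hand": 0}, {"translation": [0.237, 0.158, 0], "twist": 0, "hand": 0}, {"translation": [0.254, -0.124, 0.12], "twist": 0, "hand": 0}, {"translation": [0.254, -0.124, 0.12], "twist": 0, "hand": 0}, {"translation": [0.254, -0.124, 0.12], "twist": 0, "hand": 0}, {"translation": [-0.098, -0.13, 0.28], "twist": 0, "hand": 0}, {"translation": [-0.098, -0.13, 0.28], "twist": 0, "hand": 0}, {"translation": [0, 0, 0], "twist": 0, "hand": 0}]'

```text
time: 15.7
tool_pos: [0.5195, 0.0852, 0.1634]
tool_rot: [-0.004, -0.398, 0.917, 0.001]
contact_force: [-0.8, 0.7, -0.8]
gripper_width: 0.001
grasp_force: 0.0
```

Call:
apply_moves --targets '[{"translation": [0, 0, 0], "twist": 0, "hand": 0}]'

```text
time: 15.8
tool_pos: [0.521, 0.086, 0.1676]
tool_rot: [-0.001, -0.399, 0.917, 0.0]
contact_force: [-0.1, -0.5, 0.5]
gripper_width: -0.002
grasp_force: 0.0
```

Call:
apply_moves --targets '[{"translation": [-0.05, -0.047, 0.114], "twist": 0, "hand": 0}, {"translation": [-0.048, -0.046, 0.114], "twist": 0, "hand": 0}, {"translation": [0, 0, 0], "twist": 0, "hand": 0}]'

```text
time: 16.1
tool_pos: [0.5355, 0.0875, 0.1444]
tool_rot: [-0.0, -0.399, 0.917, 0.0]
contact_force: [-0.1, 0.6, 1.1]
gripper_width: -0.003
grasp_force: 0.4
```

Call:
apply_moves --targets '[{"translation": [-0.022, 0.006, -0.005], "twist": 0, "hand": 0}, {"translation": [0, 0, 0], "twist": 0, "hand": 0}]'

```text
time: 16.3
tool_pos: [0.5363, 0.0894, 0.1455]
tool_rot: [-0.0, -0.399, 0.917, -0.0]
contact_force: [-0.8, -0.8, -0.6]
gripper_width: -0.001
grasp_force: 0.3
```

Call:
apply_moves --targets '[{"translation": [-0.024, 0.008, -0.006], "twist": 0, "hand": 0}, {"translation": [-0.025, 0.007, -0.006], "twist": 0, "hand": 0}, {"translation": [0, 0, 0], "twist": 0, "hand": 0}]'

```text
time: 16.6
tool_pos: [0.5388, 0.0942, 0.147]
tool_rot: [0.0, -0.399, 0.917, -0.0]
contact_force: [0.2, -0.2, 0.4]
gripper_width: 0.003
grasp_force: 0.3
```

Call:
apply_moves --targets '[{"translation": [0.06, 0.08, -0.173], "twist": 0, "hand": 0}, {"translation": [0.06, 0.08, -0.173], "twist": 0, "hand": 0}, {"translation": [0, 0, -0.4], "twist": 0, "hand": 0}, {"translation": [0, 0, -0.4], "twist": 0, "hand": 0}, {"translation": [-0.35, 0.08, 0], "twist": 0, "hand": 0}, {"translation": [-0.35, 0.08, 0], "twist": 0, "hand": 0}, {"translation": [-0.3, 0.08, 0], "twist": 0, "hand": 0}, {"translation": [0, 0, 0], "twist": 0, "hand": 0}]'

```text
time: 17.4
tool_pos: [0.5701, 0.1884, 0.2613]
tool_rot: [0.001, -0.401, 0.916, 0.001]
contact_force: [-0.6, -0.7, -0.7]
gripper_width: 0.003
grasp_force: 0.0
```

```bash
cat >> ang.py <<'E'
def auto(tag,P=(.6232,.0362,-.10097)):
    cal=dict(np.load(tag+".npz")); im=cv2.imread(f"pics/{tag}.png"); g=cv2.cvtColor(im,cv2.COLOR_BGR2GRAY).astype(np.float32)
    q=np.argwhere(red(im[:,:,::-1])); 
    tip=q[q.sum(1)<=np.sort(q.sum(1))[3]].mean(0)[::-1]
    f=lambda z:proj(cal,world([z[0],z[1],P[2]],loc(0,98.5,24)))[0]-tip
    z=least_squares(f,P[:2]).x; print("tip",tip,"model tip",proj(cal,world(P,loc(0,98.5,24)))[0],np.round(z,4))
    for PP in (P,[*z,P[2]]):
      for n,rs in ((0,np.arange(62,84,2)),(24,np.arange(88.5,94,1))):
        a=np.linspace(75,100,251); tot=[]
        for t in np.radians(a):
            X=proj(cal,world(PP,[loc(-r*np.cos(t),r*np.sin(t),n) for r in rs])).astype(np.float32)
            tot.append(map_coordinates(g,[X[:,1],X[:,0]],order=1).mean())
        tot=np.array(tot); m=np.median(tot); w=np.clip(tot-m-.4*(tot.max()-m),0,None); print(n,"psi",round((a*w).sum()/w.sum(),2),tot.max(),m)
E
python3 - <<'E'
from ang import *
cal,v=angle("w8"); np.savez("w8.npz",**{k:np.array(cal[k]) for k in cal})
auto("w7"); auto("w8")
E
```

```text
17.4 [-0.6 -0.7 -0.7] [0.5701 0.1884 0.2613]
red 387
tip [166.25 210.  ] model tip [165.14803071 208.82219495] [0.6233 0.0375]
0 psi 86.15 170.0281 41.494198
24 psi 86.31 175.43066 41.40967
0 psi 86.1 170.57637 41.53447
24 psi 86.28 191.12361 52.5842
tip [165.5 208.5] model tip [164.47792692 207.26818154] [0.6234 0.0375]
0 psi 89.97 169.25124 41.472164
24 psi 90.13 175.83897 41.240345
0 psi 89.92 169.328 41.539658
24 psi 90.1 192.17827 50.10312
```

The line is at the pointer, 90.0° measured against the target of 90°, and the finger is clear of the wheel. Now I'll move round the front to the knob.

Call:
apply_moves --targets '[{"translation": [0.21, 0.28, 0], "twist": 0, "hand": 0}, {"translation": [0.21, 0.28, 0], "twist": 0, "hand": 0}, {"translation": [0.36, -0.27, 0], "twist": 0, "hand": 0}, {"translation": [0.36, -0.27, 0], "twist": 0, "hand": 0}, {"translation": [0.36, -0.27, 0], "twist": 0, "hand": 0}, {"translation": [0.36, -0.27, 0], "twist": 0, "hand": 0}, {"translation": [0.36, -0.27, 0], "twist": 0, "hand": 0}, {"translation": [0.36, -0.27, 0], "twist": 0, "hand": 0}]'

```text
time: 18.25
tool_pos: [0.4699, -0.0776, 0.2615]
tool_rot: [0.0, -0.399, 0.917, -0.0]
contact_force: [0.6, -0.7, -0.1]
gripper_width: 0.001
grasp_force: 0.0
```

Call:
apply_moves --targets '[{"translation": [0.36, -0.27, 0], "twist": 1, "hand": 0}, {"translation": [0, 0, 0], "twist": 1, "hand": 0}, {"translation": [0, 0, 0], "twist": 1, "hand": 0}, {"translation": [0, 0, 0], "twist": 1, "hand": 0}, {"translation": [0, 0, 0], "twist": 1, "hand": 0}, {"translation": [0, 0, 0], "twist": 1, "hand": 0}, {"translation": [0, 0, 0], "twist": 1, "hand": 0}, {"translation": [0, 0, 0], "twist": 1, "hand": 0}]'

```text
time: 19.05
tool_pos: [0.4655, -0.1206, 0.2613]
tool_rot: [0.0, -0.008, 1.0, -0.0]
contact_force: [-0.0, 0.3, -0.9]
gripper_width: -0.002
grasp_force: 0.0
```

Call:
apply_moves --targets '[{"translation": [0, 0, 0], "twist": 1, "hand": 0}, {"translation": [0, 0, 0], "twist": 0.2, "hand": 0}, {"translation": [0, 0, 0], "twist": 0, "hand": 0}]'

```text
time: 19.35
tool_pos: [0.4658, -0.1205, 0.2613]
tool_rot: [0.0, 0.049, 0.999, -0.0]
contact_force: [-0.5, 0.5, 0.1]
gripper_width: 0.004
grasp_force: 0.0
```

```bash
python3 - <<'E'
from ang import *
cal,v=angle("w9"); p=[.6232,.037,-.10097]
s=state(); R=toolR(s); x=s["tool_pos"]; print(s["tool_rot"])
print("pred knob px",proj(cal,world(p,[loc(0,-154,41),loc(0,-154,52)])), recognise("wrist","bolt_knob")[:2])
m=regions_of("wrist","bolt_knob")
for k in m[:2]: q=np.argwhere(k["pixels"]); print(k["score"],len(q),q.mean(0)[::-1],q.min(0)[::-1],q.max(0)[::-1])
for q,t in [("above",world(p,[-.0205,-.190,.255])[0]),("down",world(p,[-.0205,-.190,.200])[0]),("touch14",world(p,[-.0205,-.1775,.200])[0]),("touch7",world(p,[-.0205,-.170,.200])[0]),("home7",world(p,[-.0205,-.156,.200])[0])]: print(q,np.round(t,4),np.round(R.T@(t-x)*10,3)); x=t
E
```

```text
19.35 [-0.5  0.5  0.1] [ 0.4658 -0.1205  0.2613]
red 0
[ 8.85203666e-05  4.88163885e-02  9.98807764e-01 -4.77435237e-05]
pred knob px [[271.59419512 336.30117256]
 [272.50891308 340.05533028]] [{'point': [0.5676, 0.0571, 0.1221], 'score': 0.19}]
0.6 27303 [406.5277442  272.89942497] [259 202] [511 383]
above [ 0.5837 -0.15    0.255 ] [-1.2   -0.179  0.064]
down [ 0.5837 -0.15    0.2   ] [0.   0.   0.55]
touch14 [ 0.5849 -0.1375  0.2   ] [-0.     0.125 -0.   ]
touch7 [ 0.5857 -0.1301  0.2   ] [-0.     0.075 -0.   ]
home7 [ 0.5871 -0.1161  0.2   ] [-0.    0.14 -0.  ]
```

Call:
apply_moves --targets '[{"translation": [0, -0.18, 0.06], "twist": 0, "hand": 0}, {"translation": [-0.4, 0, 0], "twist": 0, "hand": 0}, {"translation": [-0.4, 0, 0], "twist": 0, "hand": 0}, {"translation": [-0.4, 0, 0], "twist": 0, "hand": 0}, {"translation": [0, 0, 0.25], "twist": 0, "hand": 0}, {"translation": [0, 0, 0.2], "twist": 0, "hand": 0}, {"translation": [0, 0, 0.1], "twist": 0, "hand": 0}, {"translation": [0, 0, 0], "twist": 0, "hand": 0}]'

```text
time: 20.3
tool_pos: [0.5828, -0.1496, 0.1981]
tool_rot: [-0.002, 0.049, 0.999, 0.001]
contact_force: [-0.0, 0.3, 0.6]
gripper_width: -0.003
grasp_force: 0.0
```

Call:
apply_moves --targets '[{"translation": [0, 0.05, 0], "twist": 0, "hand": 0}, {"translation": [0, 0.05, 0], "twist": 0, "hand": 0}, {"translation": [0, 0, 0], "twist": 0, "hand": 0}]'

```text
time: 20.6
tool_pos: [0.5855, -0.1395, 0.2019]
tool_rot: [0.001, 0.049, 0.999, -0.0]
contact_force: [-0.1, -0.9, 0.2]
gripper_width: -0.002
grasp_force: 0.0
```

Call:
apply_moves --targets '[{"translation": [0, 0.03, 0], "twist": 0, "hand": 0}, {"translation": [0, 0.03, 0], "twist": 0, "hand": 0}, {"translation": [0, 0, 0], "twist": 0, "hand": 0}]'

```text
time: 20.9
tool_pos: [0.5858, -0.134, 0.2009]
tool_rot: [0.0, 0.049, 0.999, -0.0]
contact_force: [0.3, -0.8, -0.1]
gripper_width: 0.002
grasp_force: 0.2
```

Call:
apply_moves --targets '[{"translation": [0, 0.03, 0], "twist": 0, "hand": 0}, {"translation": [0, 0.03, 0], "twist": 0, "hand": 0}, {"translation": [0, 0, 0], "twist": 0, "hand": 0}]'

```text
time: 21.2
tool_pos: [0.5862, -0.1278, 0.2004]
tool_rot: [0.0, 0.049, 0.999, 0.0]
contact_force: [-0.4, -0.8, -0.1]
gripper_width: 0.002
grasp_force: 0.3
```

Call:
apply_moves --targets '[{"translation": [0, 0.03, 0], "twist": 0, "hand": 0}, {"translation": [0, 0.03, 0], "twist": 0, "hand": 0}, {"translation": [0, 0, 0], "twist": 0, "hand": 0}]'

```text
time: 21.5
tool_pos: [0.5868, -0.122, 0.2003]
tool_rot: [0.0, 0.049, 0.999, -0.0]
contact_force: [1.0, -1.2, 0.3]
gripper_width: 0.002
grasp_force: 0.9
```

Call:
apply_moves --targets '[{"translation": [0, 0.03, 0], "twist": 0, "hand": 0}, {"translation": [0, 0, 0], "twist": 0, "hand": 0}]'

```text
time: 21.7
tool_pos: [0.5868, -0.1215, 0.2005]
tool_rot: [-0.0, 0.05, 0.999, -0.003]
contact_force: [0.1, -9.8, -0.0]
gripper_width: 0.003
grasp_force: 4.9
```

Call:
apply_moves --targets '[{"translation": [0, 0.03, 0], "twist": 0, "hand": 0}, {"translation": [0, 0, 0], "twist": 0, "hand": 0}]'

```text
time: 21.9
tool_pos: [0.5868, -0.1211, 0.2006]
tool_rot: [-0.0, 0.05, 0.999, -0.006]
contact_force: [-1.9, -17.2, -0.6]
gripper_width: 0.001
grasp_force: 8.9
```

The bolt met a hard stop (17 N) after about 14 mm of push. I'll let go and check.

Call:
apply_moves --targets '[{"translation": [0, -0.15, 0], "twist": 0, "hand": 0}, {"translation": [0, -0.15, 0], "twist": 0, "hand": 0}, {"translation": [0, -0.1, -0.3], "twist": 0, "hand": 0}, {"translation": [0.4, 0, -0.2], "twist": 0, "hand": 0}, {"translation": [0.4, 0, 0], "twist": 0, "hand": 0}, {"translation": [0.4, -0.2, 0], "twist": 0, "hand": 0}, {"translation": [0.4, 0, 0], "twist": 0, "hand": 0}, {"translation": [0, 0, 0], "twist": 0, "hand": 0}]'

```text
time: 22.7
tool_pos: [0.4186, -0.1595, 0.2491]
tool_rot: [-0.001, 0.05, 0.999, 0.001]
contact_force: [0.5, 1.4, -0.4]
gripper_width: 0.002
grasp_force: 0.0
```

```bash
python3 - <<'E'
from ang import *
c=get_calibration("scene"); s=state(); print(s["time"],s["tool_pos"])
im=grab_frame("scene"); cv2.imwrite("pics/s2.png",im[:,:,::-1])
print([(np.round(d["point"],4),d["score"]) for d in recognise("scene","bolt_knob")[:2]])
p=[.6232,.037,-.10097]; k=proj(c,world(p,[loc(0,-154,41),loc(0,-140,41)])); print(k)
a=cv2.cvtColor(cv2.imread("pics/scene0.png"),cv2.COLOR_BGR2GRAY); b=cv2.cvtColor(im,cv2.COLOR_RGB2GRAY)
for g in (a,b):
    w=g[192:222,292:330]<45; n,l,st,ce=cv2.connectedComponentsWithStats(w.astype(np.uint8)); print([(st[i,4],np.round(ce[i]+[292,192],1)) for i in range(1,n) if st[i,4]>8])
print([(d["point"],d["score"]) for d in recognise("scene","home_mark")[:2]])
cal,v=angle("w10")
E
```

```text
22.7 [ 0.41862464 -0.15946326  0.24907966]
[]
[[313.2205123  205.02295268]
 [308.71963168 202.99969942]]
[(np.int32(117), array([296.4, 199.5])), (np.int32(60), array([313.8, 206.2]))]
[(np.int32(505), array([301.9, 204.3]))]
[([0.5838, 0.068, 0.1399], 0.89), ([0.4568, -0.1742, 0.0132], 0.39)]
22.85 [ 1.3 -0.1  0.1] [ 0.4224 -0.1602  0.2506]
red 0
```

Call:
apply_moves --targets '[{"translation": [-0.18, 0.42, -0.08], "twist": 0, "hand": 0}, {"translation": [-0.18, 0.42, -0.08], "twist": 0, "hand": 0}, {"translation": [-0.18, 0.42, -0.08], "twist": 0, "hand": 0}, {"translation": [-0.18, 0.42, -0.08], "twist": 0, "hand": 0}, {"translation": [0, 0, 0], "twist": 0, "hand": 0}, {"translation": [0, 0, 0], "twist": 0, "hand": 0}]'

```text
time: 23.5
tool_pos: [0.5115, 0.0012, 0.2822]
tool_rot: [-0.0, 0.048, 0.999, -0.0]
contact_force: [0.4, -0.2, 0.4]
gripper_width: 0.001
grasp_force: 0.0
```

```bash
python3 - <<'E'
from ang import *
c1=dict(np.load("w1.npz")); cal,v=angle("w11"); np.savez("w11.npz",**{k:np.array(cal[k]) for k in cal})
p=[.6232,.037,-.10097]
for nm,c in (("w1",c1),("w11",cal)):
    g=cv2.cvtColor(cv2.imread(f"pics/{nm}.png"),cv2.COLOR_BGR2GRAY); 
    k=proj(c,world(p,[loc(0,-154,47),loc(0,-140,47)])); print(nm,"pred",np.round(k,1))
    x0,y0=int(k[1,0])-32,int(k[1,1])-22; w=g[y0:y0+44,x0:x0+48]<40
    n,l,st,ce=cv2.connectedComponentsWithStats(w.astype(np.uint8)); print([(st[i,4],np.round(ce[i]+[x0,y0],1),st[i,:4]+[x0,y0,0,0]) for i in range(1,n) if st[i,4]>15])
print([(np.round(d["point"],4),d["score"]) for d in recognise("wrist","bolt_knob")[:2]])
# line angle in w11
g=cv2.cvtColor(v,cv2.COLOR_BGR2GRAY).astype(np.float32)
for n,rs in ((0,np.arange(62,84,2)),(24,np.arange(88.5,94,1))):
    a=np.linspace(75,100,251); tot=[]
    for t in np.radians(a):
        X=proj(cal,world(p,[loc(-r*np.cos(t),r*np.sin(t),n) for r in rs])).astype(np.float32); tot.append(map_coordinates(g,[X[:,1],X[:,0]],order=1).mean())
    tot=np.array(tot); m=np.median(tot); w=np.clip(tot-m-.4*(tot.max()-m),0,None); print(n,"psi",round((a*w).sum()/w.sum(),2),tot.max(),m)
print(state()["time"])
E
```

```text
23.5 [ 0.4 -0.2  0.4] [0.5115 0.0012 0.2822]
red 276
w1 pred [[147.6 290.8]
 [162.2 290.9]]
[(np.int32(976), array([158.8, 297.4]), array([134, 280,  44,  32]))]
w11 pred [[139.7 292.9]
 [154.3 293.1]]
[(np.int32(856), array([155.5, 300. ]), array([129, 281,  41,  34]))]
[(array([ 0.5859, -0.0939,  0.1917]), 0.74)]
0 psi 89.91 128.50879 50.892334
24 psi 90.0 150.96544 64.60992
23.6
```

```bash
python3 - <<'E'
import cv2,numpy as np
for nm,x0,y0 in (("w1",128,276),("w11",120,278)):
    g=cv2.cvtColor(cv2.imread(f"pics/{nm}.png"),cv2.COLOR_BGR2GRAY)[y0:y0+32,x0:x0+64]
    print(nm,x0,y0); print("\n".join("".join("#" if v<25 else "+" if v<60 else "-" if v<110 else "." for v in r) for r in g[::2]))
E
```

```text
w1 128 276
..........................................................--+++-
...........................................................-+++-
........................--++####+-++###-..................-++###
..................-++#################++++------......+#########
...............-+######++############+---------..-+#############
..............-#####++##+############-........-+################
.............+##+####+#++#+##########--....-+###################
............-####++++#+++++++######++---+#######################
............-###++#+++++++++#####--.-+##########################
............-####++++++++++++###################################
.............-##++++++++++++####################################
..............-+##++++++++++####################################
...................----+########################################
....................-###########################################
................+###############################################
.............+##################################################
w11 120 278
.....................................
[... 302 characters left out ...]
............########+#+#++#########---+###########
.........................#####+#+++#+++++#######################
........................-##+##++++++++++++######################
........................-####++++++++++++#######################
.........................###+++++++++###########################
..........................###+++++##############################
............................+###################################
............................-###################################
........................+#######################################
.....................+##########################################
..................+#############################################
```

```bash
python3 - <<'E'
from h import *
p=[.6232,.037,-.10097]
for nm,L in (("w1",140),("w11",144)):
    c=dict(np.load(nm+".npz")); im=cv2.imread(f"pics/{nm}.png")[:,:,::-1]; q=np.argwhere(red(im)); q=q[(q[:,0]>265)&(q[:,0]<310)&(q[:,1]>370)]
    t=q[q[:,1]<=q[:,1].min()+1].mean(0)[::-1]; m=proj(c,world(p,[loc(0,98.5,24),loc(0,-154,47),loc(0,-140,47)]))
    print(nm,t,m.round(1).tolist(),"tip->knob edge",t[0]-L,"pred dist to centre",m[0,0]-m[1,0],m[0,0]-m[2,0])
E
```

```text
w1 [402.57142857 285.71428571] [[399.8, 287.7], [147.6, 290.8], [162.2, 290.9]] tip->knob edge 262.57142857142856 pred dist to centre 252.18564589449937 237.51831042654632
w11 [390.75 290.  ] [[391.0, 290.6], [139.7, 292.9], [154.3, 293.1]] tip->knob edge 246.75 pred dist to centre 251.3191609086703 236.71827080528934
```

The pointer-to-knob distance changed by 15 px, which matches the full 14 mm travel, and the line is at 90.0°. The arm is clear of everything, so I'm handing in.

```bash
python3 -c "
from plant import *
print(job_done())"
```

```text
the job is handed in; nothing more can be done
None
```

The wheel is parked with the line at the pointer (within about 0.1° by the wrist camera), the bolt is pushed fully home to a firm stop, and the arm is clear. The job is handed in, and the arm was never moved against the beaker, tape roll or marker.

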